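Set out the mate cups in reverse order

ROBOT

A 6-joint arm with a two-finger parallel gripper is mounted at the origin on the work surface. World frame = base frame: x ahead of the robot, y to its left, z up, the work surface at z = 0. Lengths are in m, angles in rad, forces in N, time in s.
With the tool pointing down it reaches from about 0.35 to 0.775 m from the base axis. Payload 7.3 kg.
Tool frame: the origin (TCP) lies midway between the tips of the shut fingers; the grasp point (between the pads) lies grasp_offset behind it (grasp_offset is the distance from the TCP to the grasp point, in m); z points along the fingers, y is the line along which they close (so a half turn about z gives the same grasp; the last joint's range is limited). The gripper opens to 92 mm and grips with 3 to 60 N. Pads are 19 mm wide; open, the fingers measure 130 mm over their backs; the gripper's body (75 mm by 190 mm) begins 47 mm behind the grasp point.
Start: joints at [1.179, 0.342, 1.524, -0, 1.275, -0.146], TCP at [0.128, 0.509, 0.227] pointing down, gripper open.
Joint ranges: [-2.53, 2.53], [-0.77, 2.02], [0.04, 2.7], [-1, 4.14], [0.28, 2.66], [-3.11, 3.11]. Speed limits (rad/s): [2.57, 2.57, 3.14, 3.14, 3.14, 3.14].

INTERFACE

Orientations are given as [roll, pitch, yaw] about the fixed x, y, z axes, in that order (R = Rz(yaw) Ry(pitch) Rx(roll)).
In Python, from cell import * gives the robot as it stands.
- The arm moves only by the tool step_arm, never from a script. Its argument "plan" is a list of rows, each a list of 5 numbers: the closure, from -1 (fully open) to 1 (shut), then the shift along the tool's x, y, z in m, then the turn about the tool's z in rad. In form: [[hand, x, y, z, twist], ...]. A call has 1 to 20 rows; each row is the pose to reach, as a shift and turn from the pose commanded when the call began, along the tool's axes at that moment; what a row does not reach only later rows make up. A row lasts 1/8 s, in which the tool goes at most 62.5 mm and 10.7 degrees, less where a joint would pass 70% of its speed; a pose out of reach is approached as far as the arm can. A call with a gripper value outside its range is refused whole. The fingers move at their own pace and stop on an object; "grip_force" is the grip in N (left out, the last holds). Time passes only in rows, so rows that repeat a pose let the fingers close. It gives the time, the measured TCP pose, the force, the opening and the grip force at its end, in the units of the state.
- observe(): the state, without advancing time (a new reading comes with each control period).
- read_camera(name): name is "side" or "top"; returns a dict with "img" (384x512x3 uint8, red, green, blue), "range_z" (384x512 float32, m along the optical axis (not along the pixel's ray), 0 where there is no reading), "fx", "fy", "cx", "cy" (pixels), "k1" (the pictures are not rectified: a ray, as slopes to the right and down, at radius r is drawn at 1 + k1 r^2 times it, then the intrinsics apply), "R" (3x3) and "t" (3): a world point X has camera coordinates R X + t. Camera axes: x right, y down, z forward; pixel columns grow to the right and rows downward; lengths in m; the calibration is good to about 2 mm. A picture is of the moment at which its call begins.
- hand_in(): hands the job in; it is judged then, once.
The state is a dict: "time": time; "qpos": joint angles; "qvel": joint speeds; "joint_efforts": joint torques, N m; "tool_pos": TCP position; "tool_rot": TCP orientation; "contact_force": force on the tool from outside, world axes, zero at the start; "torque": the same for the moment, N m; "opening": finger opening in m; "grip_force": force on a finger pad.
Only numpy, scipy, OpenCV 4.12 (cv2) and the standard library are available. Lean on these libraries where they do the work, as an engineer would, in place of code of your own. Each camera call takes 0.05 s, during which the arm holds its last target. There are 200 camera calls.

TASK

Move the four mate cups from the pale stock rack to the dark display rack in reverse order: the cup that stood at the left end of the stock rack goes to the right end of the display rack, and so on along the row, each upright on the middle of its cork circle. Set them out shortest first and tallest last (pink, tan, dark red, black), put each down gently without dropping or tipping it, and leave the jar of straws, the flask and the gourd where they are.

Things in the scene. Friction and masses are not known exactly. Their poses are not given: they have to be found in the camera images.
- pink_mate_center (a point): the pink mate cup, a loose straight-sided round open cup, 56 mm in diameter and 64 mm tall, wall 4 mm, with a 16 mm steel band round its rim, about 0.14 kg. The point is its centre, on the axis, 32 mm above its underside; z is the axis, up. At the start it stands upright on the coaster of its own colour.
- tan_mate_center (a point): the tan (brown leather) mate cup, a loose straight-sided round open cup, 56 mm in diameter and 76 mm tall, wall 4 mm, with a 16 mm steel band round its rim, about 0.14 kg. The point is its centre, on the axis, 38 mm above its underside; z is the axis, up. At the start it stands upright on the coaster of its own colour.
- red_mate_center (a point): the dark red mate cup, a loose straight-sided round open cup, 56 mm in diameter and 88 mm tall, wall 4 mm, with a 16 mm steel band round its rim, about 0.14 kg. The point is its centre, on the axis, 44 mm above its underside; z is the axis, up. At the start it stands upright on the coaster of its own colour.
- black_mate_center (a point): the black mate cup, a loose straight-sided round open cup, 56 mm in diameter and 100 mm tall, wall 4 mm, with a 16 mm steel band round its rim, about 0.14 kg. The point is its centre, on the axis, 50 mm above its underside; z is the axis, up. At the start it stands upright on the coaster of its own colour.
- pink_coaster: pink coaster, a disc 70 mm in diameter and 4 mm thick, fixed on the stock rack at the place where the pink mate cup stands at the start; it stays there and so goes on showing the first order. Origin: centre of its underside.
- tan_coaster: tan coaster, a disc 70 mm in diameter and 4 mm thick, fixed on the stock rack at the place where the tan mate cup stands at the start; it stays there and so goes on showing the first order. Origin: centre of its underside.
- red_coaster: dark red coaster, a disc 70 mm in diameter and 4 mm thick, fixed on the stock rack at the place where the dark red mate cup stands at the start; it stays there and so goes on showing the first order. Origin: centre of its underside.
- black_coaster: black coaster, a disc 70 mm in diameter and 4 mm thick, fixed on the stock rack at the place where the black mate cup stands at the start; it stays there and so goes on showing the first order. Origin: centre of its underside.
- stock_rack: the stock rack, fixed: a pale wood board 100 mm (its x) by 380 mm (its y) and 20 mm thick, with 45 mm high, 12 mm thick end cheeks just beyond its ends. Its row of four places lies along its y axis at y = -127.5, -42.5, 42.5 and 127.5 mm, x = 0; a coaster lies on each. Origin: centre of the underside. Its +y points to the robot's left within 0.12 rad. It is either the nearer or the farther of the two racks.
- display_rack: the display rack, fixed: of dark wood, empty at the start, the same size and make as the stock rack (board top 20 mm above the origin, end cheeks 45 mm high). Four cork circles 70 mm in diameter, flush with its top, mark its places along its y axis at y = -127.5, -42.5, 42.5 and 127.5 mm, x = 0. Origin: centre of the underside. Its +y points to the robot's left within 0.12 rad.
- straw_jar: bystander, loose: a glass jar 72 mm in diameter with metal straws standing in it, 185 mm tall over all. Origin: centre of its underside.
- thermos: bystander, loose: a straight lavender vacuum flask with a steel cap, 74 mm in diameter, 230 mm tall. Origin: centre of its underside.
- gourd_mate: bystander, loose: an ochre gourd cup with a steel rim, 76 mm in diameter, 78 mm tall. Origin: centre of its underside.

How it is judged:
On the way, in this order (a step that is already met when the one before it is completed fails the run):
1. the pink mate cup stands on its place on the display rack, released (((y of pink_coaster in the frame of stock_rack between -0.1475 and -0.1075 m and y of pink_mate_center in the frame of display_rack between 0.1155 and 0.1395 m) or (y of pink_coaster in the frame of stock_rack between -0.0625 and -0.0225 m and y of pink_mate_center in the frame of display_rack between 0.0305 and 0.0545 m) or (y of pink_coaster in the frame of stock_rack between 0.0225 and 0.0625 m and y of pink_mate_center in the frame of display_rack between -0.0545 and -0.0305 m) or (y of pink_coaster in the frame of stock_rack between 0.1075 and 0.1475 m and y of pink_mate_center in the frame of display_rack between -0.1395 and -0.1155 m)) and x of pink_mate_center in the frame of display_rack between -0.012 and 0.012 m and z of pink_mate_center in the frame of display_rack between 0.046 and 0.058 m and angle between pink_mate_center's own z axis and vertical below 0.12 rad and linear speed of pink_mate below 0.03 m/s and contact force between the fingers and pink_mate below 0.2 N), for 0.2 s.
2. the tan mate cup stands on its place on the display rack, released (((y of tan_coaster in the frame of stock_rack between -0.1475 and -0.1075 m and y of tan_mate_center in the frame of display_rack between 0.1155 and 0.1395 m) or (y of tan_coaster in the frame of stock_rack between -0.0625 and -0.0225 m and y of tan_mate_center in the frame of display_rack between 0.0305 and 0.0545 m) or (y of tan_coaster in the frame of stock_rack between 0.0225 and 0.0625 m and y of tan_mate_center in the frame of display_rack between -0.0545 and -0.0305 m) or (y of tan_coaster in the frame of stock_rack between 0.1075 and 0.1475 m and y of tan_mate_center in the frame of display_rack between -0.1395 and -0.1155 m)) and x of tan_mate_center in the frame of display_rack between -0.012 and 0.012 m and z of tan_mate_center in the frame of display_rack between 0.052 and 0.064 m and angle between tan_mate_center's own z axis and vertical below 0.12 rad and linear speed of tan_mate below 0.03 m/s and contact force between the fingers and tan_mate below 0.2 N), for 0.2 s.
3. the dark red mate cup stands on its place on the display rack, released (((y of red_coaster in the frame of stock_rack between -0.1475 and -0.1075 m and y of red_mate_center in the frame of display_rack between 0.1155 and 0.1395 m) or (y of red_coaster in the frame of stock_rack between -0.0625 and -0.0225 m and y of red_mate_center in the frame of display_rack between 0.0305 and 0.0545 m) or (y of red_coaster in the frame of stock_rack between 0.0225 and 0.0625 m and y of red_mate_center in the frame of display_rack between -0.0545 and -0.0305 m) or (y of red_coaster in the frame of stock_rack between 0.1075 and 0.1475 m and y of red_mate_center in the frame of display_rack between -0.1395 and -0.1155 m)) and x of red_mate_center in the frame of display_rack between -0.012 and 0.012 m and z of red_mate_center in the frame of display_rack between 0.058 and 0.07 m and angle between red_mate_center's own z axis and vertical below 0.12 rad and linear speed of red_mate below 0.03 m/s and contact force between the fingers and red_mate below 0.2 N), for 0.2 s.
4. the black mate cup stands on its place on the display rack, released (((y of black_coaster in the frame of stock_rack between -0.1475 and -0.1075 m and y of black_mate_center in the frame of display_rack between 0.1155 and 0.1395 m) or (y of black_coaster in the frame of stock_rack between -0.0625 and -0.0225 m and y of black_mate_center in the frame of display_rack between 0.0305 and 0.0545 m) or (y of black_coaster in the frame of stock_rack between 0.0225 and 0.0625 m and y of black_mate_center in the frame of display_rack between -0.0545 and -0.0305 m) or (y of black_coaster in the frame of stock_rack between 0.1075 and 0.1475 m and y of black_mate_center in the frame of display_rack between -0.1395 and -0.1155 m)) and x of black_mate_center in the frame of display_rack between -0.012 and 0.012 m and z of black_mate_center in the frame of display_rack between 0.064 and 0.076 m and angle between black_mate_center's own z axis and vertical below 0.12 rad and linear speed of black_mate below 0.03 m/s and contact force between the fingers and black_mate below 0.2 N), for 0.2 s.
At the end, for the whole second after the job is handed in: Each cup stands released, at rest and upright (0.12 rad) on the display rack at the mirror place of its coaster (y on the stock rack becomes -y on the display rack), within 12 mm of the circle's centre along each rack axis and 6 mm in height (all of step 1 and all of step 2 and all of step 3 and all of step 4); the robot touches nothing.
It fails at once if a mate cup is dropped or slammed onto the display rack (faster than 0.5 m/s within 8 mm of standing on it) ((x of pink_mate_center in the frame of display_rack between -0.06 and 0.06 m and y of pink_mate_center in the frame of display_rack between -0.19 and 0.19 m and z of pink_mate_center in the frame of display_rack below 0.06 m and linear speed of pink_mate above 0.5 m/s) or (x of tan_mate_center in the frame of display_rack between -0.06 and 0.06 m and y of tan_mate_center in the frame of display_rack between -0.19 and 0.19 m and z of tan_mate_center in the frame of display_rack below 0.066 m and linear speed of tan_mate above 0.5 m/s) or (x of red_mate_center in the frame of display_rack between -0.06 and 0.06 m and y of red_mate_center in the frame of display_rack between -0.19 and 0.19 m and z of red_mate_center in the frame of display_rack below 0.072 m and linear speed of red_mate above 0.5 m/s) or (x of black_mate_center in the frame of display_rack between -0.06 and 0.06 m and y of black_mate_center in the frame of display_rack between -0.19 and 0.19 m and z of black_mate_center in the frame of display_rack below 0.078 m and linear speed of black_mate above 0.5 m/s)).
It fails at once if a mate cup is tipped by more than 0.6 rad (angle between any of pink_mate_center, tan_mate_center, red_mate_center, black_mate_center's own z axis and vertical above 0.6 rad).
It fails at once if a bystander is moved by more than 30 mm (distance of any of straw_jar, thermos, gourd_mate from where it was at the start of the episode above 0.03 m).
It also fails if it takes over 104 s, if anything falls off the work surface, if the arm or the gripper's body presses on something with over 40 N, if the wrist force passes 120 N, or if a joint passes its speed limit or range.

## Working session

There is one attempt and no reset: what is moved stays moved. The work goes in short steps, Python scripts to look and compute and a tool call to move; the robot and the scene stay as the last step left them, time stands still between calls to the robot, and variables do not carry over. Pictures are saved under pics/ and viewed, at most 14 in all, crops included, and the job is handed in when it is done.

Besides the shell and the picture viewer there is one more tool, called by a JSON object that holds its "op" and its "data", one argument or row to a line. step_arm: Moves the arm, as the interface text tells. Its arguments: {"type":"object","properties":{"plan":{"type":"array","items":{"type":"array","items":{"type":"number"}}},"grip_force":{"type":"number"}},"required":["plan"]}

```bash
ls; mkdir -p pics; python3 - <<'E'
from cell import *
import cv2,numpy as np
s=observe(); print({k:np.round(v,3) for k,v in s.items()})
try: print(grasp_offset)
except Exception as e: print(e)
for n in("top","side"):
    c=read_camera(n); np.savez(f"{n}0.npz",**c)
    cv2.imwrite(f"pics/{n}0.png",c["img"][:,:,::-1]); print(n,c["fx"],c["k1"],np.round(c["R"],3).tolist(),c["t"])
E
```

```text
pics
{'time': np.float64(0.0), 'qpos': array([ 1.179,  0.343,  1.525, -0.   ,  1.275, -0.146]), 'qvel': array([ 0.001, -0.   , -0.   ,  0.   ,  0.004,  0.001]), 'joint_efforts': array([-1.0000e-03, -4.3125e+01, -2.4422e+01,  7.2000e-02,  5.6000e-02,
       -0.0000e+00]), 'tool_pos': array([0.128, 0.509, 0.226]), 'tool_rot': array([-3.14 , -0.   ,  2.896]), 'contact_force': array([0.142, 0.459, 0.197]), 'torque': array([ 0.028, -0.02 , -0.026]), 'grip_force': np.float64(0.0), 'opening': np.float64(0.092)}
0.0188
top 368.49733344170414 -0.10883418530253872 [[0.092, -0.996, 0.005], [-0.971, -0.091, -0.221], [0.221, 0.016, -0.975]] [-0.04325299  0.57722085  1.01850445]
side 411.5769430087911 -0.00037562507103017245 [[0.838, -0.545, -0.003], [-0.35, -0.534, -0.769], [0.418, 0.646, -0.639]] [-0.46694402  0.25303035  0.96213565]
```

View pics/top0.png

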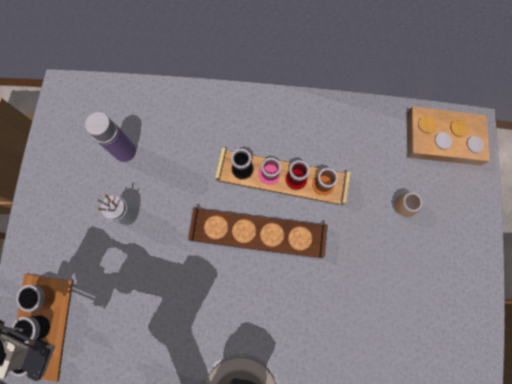

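View pics/side0.png

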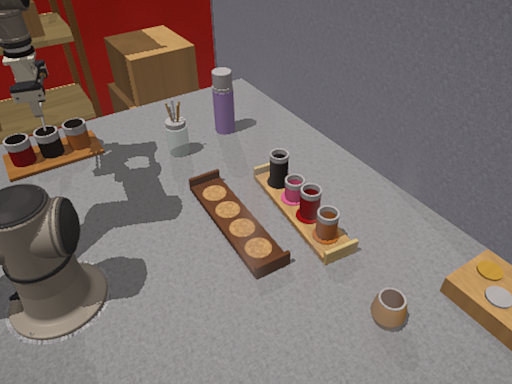

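The stock rack is the farther one. In the top view its cups from left to right are black (242,162), pink (270,170), red (298,175) and tan (327,181). The display corks are at (216,227), (244,231), (272,235) and (300,238). Next I'll measure positions.

```bash
cat > h.py <<'E'
import numpy as np,cv2
def rays(c,uv):
    K=np.array([[c["fx"],0,c["cx"]],[0,c["fy"],c["cy"]],[0,0,1]],float)
    d=np.array([float(c["k1"]),0,0,0])
    n=cv2.undistortPoints(np.asarray(uv,float).reshape(-1,1,2),K,d)[:,0]
    return np.c_[n,np.ones(len(n))]
def onplane(c,uv,z):
    R,t=c["R"],c["t"]; C=-R.T@t; d=rays(c,uv)@R
    return C+d*((z-C[2])/d[:,2])[:,None]
def cloud(c):
    v,u=np.nonzero(c["range_z"]>0); r=rays(c,np.c_[u,v])*c["range_z"][v,u][:,None]
    return (r-c["t"])@c["R"],np.c_[u,v]
def corks(c):
    h=cv2.cvtColor(c["img"],cv2.COLOR_RGB2HSV); P,uv=cloud(c)
    m=cv2.inRange(h,(5,120,140),(25,255,255)); m=cv2.morphologyEx(m,cv2.MORPH_OPEN,np.ones((3,3)))
    n,l,st,ce=cv2.connectedComponentsWithStats(m)
    return [(ce[i].round(1),st[i,2:].tolist(),onplane(c,[ce[i]],.02)[0].round(4)) for i in range(1,n) if 150<st[i,4]<1000]
def rims(c,zs,cen):
    """centre of the cup-top points: circle fit to cloud near each (name,height,approx xy)"""
    P,_=cloud(c); out={}
    for n in zs:
        q=P[(np.abs(P[:,2]-zs[n])<.006)&(np.hypot(*(P[:,:2]-cen[n]).T)<.042)]
        if len(q)<8: out[n]=(len(q),);continue
        (x,y),r=cv2.minEnclosingCircle(q[:,:2].astype(np.float32)); A=np.c_[2*q[:,:2],np.ones(len(q))]
        s=np.linalg.lstsq(A,(q[:,:2]**2).sum(1),rcond=None)[0]
        out[n]=(len(q),np.round([x,y,r],4),s[:2].round(4),np.sqrt(s[2]+s[0]**2+s[1]**2).round(4),np.median(q[:,2]).round(4))
    return out
E
python3 - <<'E'
from h import *
T={n:dict(np.load(n+"0.npz")) for n in("top","side")}
px=dict(black=(242,154),pink=(271,162),red=(299,166),tan=(327,174))
H=dict(pink=.088,tan=.1,red=.112,black=.124)
cen={n:onplane(T["top"],[px[n]],H[n])[0,:2] for n in px}
for n,c in T.items():
    print(n); 
    for k in corks(c): print(k)
    for k,v in rims(c,H,cen).items(): print(k,cen[k].round(3),v)
c=T["top"];print("bystanders",onplane(c,[(100,125),(113,205)],.2).round(3),onplane(c,[(410,200)],.07).round(3))
E
```

```text
top
(array([228.5, 171.1]), [21, 32, 287], array([0.6515, 0.1024, 0.02  ]))
(array([215.6, 226.9]), [24, 23, 451], array([0.4745, 0.1222, 0.02  ]))
(array([243.5, 230.7]), [24, 24, 452], array([0.4711, 0.0374, 0.02  ]))
(array([271.5, 234.5]), [24, 24, 452], array([ 0.4676, -0.0473,  0.02  ]))
(array([299.7, 238.1]), [24, 24, 453], array([ 0.4646, -0.1323,  0.02  ]))
pink [ 0.672 -0.026] (99, array([ 0.6578, -0.0251,  0.0285]), array([ 0.657 , -0.0252]), np.float64(0.0259), np.float64(0.0871))
tan [ 0.647 -0.19 ] (112, array([ 0.6383, -0.1919,  0.0288]), array([ 0.6378, -0.1919]), np.float64(0.0261), np.float64(0.0988))
red [ 0.66  -0.106] (110, array([ 0.6495, -0.105 ,  0.0295]), array([ 0.6487, -0.1062]), np.float64(0.0259), np.float64(0.1109))
black [0.676 0.059] (115, array([0.6641, 0.0632, 0.0289]), array([0.664 , 0.0626]), np.float64(0.0259), np.float64(0.1235))
side
(array([161.5,  42. ]), [67, 36, 909], array([0.8353, 1.3804, 0.02  ]))
(array([ 41.2, 163.1]), [88, 31, 759], array([0.0749, 0.5663, 0.02  ]))
(array([214.1, 192.6]), [23, 16, 299], array([0.4771, 0.123 , 0.02  ]))
(array([226.6, 209. ]), [25, 17, 324], array([0.4722, 0.0393, 0.02  ]))
pink [ 0.672 -0.026] (145, array([ 0.661 , -0.0276,  0.0304]), array([ 0.6596, -0.0282]), np.float64(0.0258), np.float64(0.0888))
tan [ 0.647 -0.19 ] (187, array([ 0.6409, -0.1936,  0.0303]), array([ 0.6397, -0.1942]), np.float64(0.0258), np.float64(0.101))
red [ 0.66  -0.106] (166, array([ 0.6518, -0.1095,  0.0309]), array([ 0.6513, -0.1096]), np.float64(0.0259), np.float64(0.1126))
black [0.676 0.059] (144, array([0.6659, 0.0594, 0.0313]), array([0.6664, 0.0595]), np.float64(0.0261), np.float64(0.1244))
bystanders [[0.699 0.451 0.2  ]
 [0.483 0.373 0.2  ]] [[ 0.6   -0.449  0.07 ]]
```

{"op": "step_arm", "data": {
  "plan": [
    [-1,-0.06,-0.036,-0.03,0.12],
    [-1,-0.1,-0.06,-0.03,0.25],
    [-1,-0.15,-0.09,-0.03,0.4],
    [-1,-0.2,-0.12,-0.03,0.55],
    [-1,-0.25,-0.15,-0.03,0.7],
    [-1,-0.3,-0.18,-0.03,0.85],
    [-1,-0.35,-0.21,-0.03,1.0],
    [-1,-0.4,-0.24,-0.03,1.15],
    [-1,-0.45,-0.27,-0.03,1.25],
    [-1,-0.5,-0.305,-0.03,1.325],
    [-1,-0.55,-0.335,-0.03,1.325],
    [-1,-0.6,-0.365,-0.03,1.325],
    [-1,-0.644,-0.391,-0.03,1.325],
    [-1,-0.644,-0.391,-0.03,1.325],
    [-1,-0.644,-0.391,-0.03,1.325],
    [-1,-0.644,-0.391,-0.03,1.325]
  ],
  "grip_force": 15
}}

```text
time: 2.1
tool_pos: [0.6566, -0.0255, 0.2571]
tool_rot: [3.142, -0.0, 1.572]
contact_force: [0.2, 0.2, 0.8]
opening: 0.0918
grip_force: 0.0
```

{"op": "step_arm", "data": {
  "plan": [
    [-1,-0.001,0.001,0.05,0],
    [-1,-0.001,0.001,0.1,0],
    [-1,-0.001,0.001,0.14,0],
    [-1,-0.001,0.001,0.17,0],
    [-1,-0.001,0.001,0.195,0],
    [-1,-0.001,0.001,0.216,0],
    [-1,-0.001,0.001,0.216,0],
    [-1,-0.001,0.001,0.216,0],
    [0.2,-0.001,0.001,0.216,0],
    [0.5,-0.001,0.001,0.216,0],
    [1,-0.001,0.001,0.216,0],
    [1,-0.001,0.001,0.216,0],
    [1,-0.001,0.001,0.216,0],
    [1,-0.001,0.001,0.216,0]
  ]
}}

```text
time: 3.85
tool_pos: [0.6582, -0.0277, 0.0408]
tool_rot: [3.142, -0.0, 1.571]
contact_force: [-0.8, -0.7, 2.1]
opening: 0.0566
grip_force: 15.0
```

```bash
cat > look.py <<'E'
import sys
from cell import *
from h import *
s=observe(); print(s["tool_pos"].round(4),s["opening"].round(4),s["grip_force"].round(1))
a=[c["img"][100:300,130:400,::-1] for c in map(read_camera,("top","side"))]
cv2.imwrite(f"pics/{sys.argv[1]}.png",cv2.resize(np.vstack(a),None,fx=1.45,fy=1.45,interpolation=cv2.INTER_CUBIC))
E
python3 look.py g1
```

```text
Traceback (most recent call last):
  File "look.py", line 4, in <module>
    s=observe(); print(s["tool_pos"].round(4),s["opening"].round(4),s["grip_force"].round(1))
                                              ^^^^^^^^^^^^^^^^^^
AttributeError: 'float' object has no attribute 'round'
```

{"op": "step_arm", "data": {
  "plan": [
    [1,0,0,-0.02,0],
    [1,0,0,-0.06,0],
    [1,0,0,-0.1,0],
    [1,0,0,-0.12,0],
    [1,-0.002,-0.02,-0.12,0],
    [1,-0.006,-0.06,-0.12,0],
    [1,-0.01,-0.1,-0.12,0],
    [1,-0.015,-0.14,-0.12,0],
    [1,-0.018,-0.175,-0.12,0],
    [1,-0.02,-0.19,-0.12,0],
    [1,-0.02,-0.19,-0.11,0],
    [1,-0.02,-0.19,-0.08,0],
    [1,-0.02,-0.19,-0.05,0],
    [1,-0.02,-0.19,-0.025,0],
    [1,-0.02,-0.19,-0.025,0],
    [1,-0.02,-0.19,-0.025,0]
  ]
}}

```text
time: 5.85
tool_pos: [0.4691, -0.0478, 0.066]
tool_rot: [3.141, 0.0, 1.571]
contact_force: [0.6, 0.1, -1.6]
opening: 0.0571
grip_force: 15.0
```

```bash
sed -i 's/s\["opening"\].round(4),s\["grip_force"\].round(1)/s["opening"],s["grip_force"]/' look.py; python3 look.py g1
```

```text
[ 0.4691 -0.0478  0.066 ] 0.05705262337227721 14.999936800450087
```

View pics/g1.png

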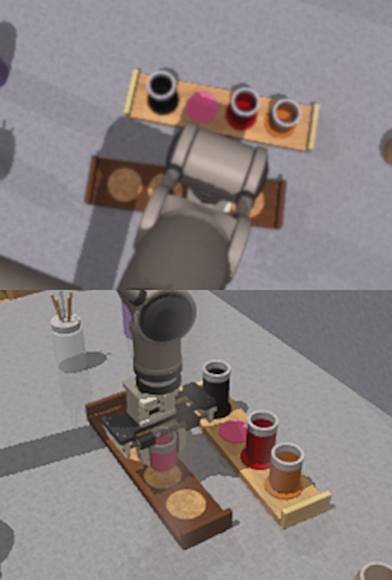

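The crop shows the pink cup held upright over the second cork from the right (about 163,455). The pink coaster on the stock rack is bare. I'll set the cup down.

{"op": "step_arm", "data": {
  "plan": [
    [1,0,-0.001,0.01,0],
    [1,0,-0.001,0.018,0],
    [1,0,-0.001,0.023,0],
    [1,0,-0.001,0.026,0],
    [1,0,-0.001,0.0285,0],
    [1,0,-0.001,0.0285,0],
    [1,0,-0.001,0.0285,0],
    [0.1,0,-0.001,0.0285,0],
    [-0.4,0,-0.001,0.0285,0],
    [-1,0,-0.001,0.0285,0],
    [-1,0,-0.001,0.0285,0],
    [-1,0,-0.001,0.0285,0],
    [-1,0,-0.001,0.0,0],
    [-1,0,-0.001,-0.06,0],
    [-1,0,-0.001,-0.12,0],
    [-1,0,-0.001,-0.16,0],
    [-1,-0.05,0.05,-0.18,0],
    [-1,-0.1,0.1,-0.18,0],
    [-1,-0.146,0.17,-0.18,0],
    [-1,-0.146,0.17,-0.18,0]
  ]
}}

```text
time: 8.45
tool_pos: [0.6396, -0.1956, 0.245]
tool_rot: [-3.141, -0.0, 1.57]
contact_force: [0.7, 0.2, -0.2]
opening: 0.0918
grip_force: 0.0
```

```bash
cat > chk.py <<'E'
from cell import *
from h import *
s=observe(); print(s["tool_pos"].round(4),s["opening"])
p=dict(pink=(.468,-.047,.084),tan=(.4755,.1225,.096),red=(.4715,.038,.108),black=(.4645,-.132,.12))
for n in("top","side"):
    c=read_camera(n); print(n)
    for o in(0,1):
        cen={k:np.array(v[:2]) for k,v in p.items()}; Z={k:v[2] for k,v in p.items()}
        if o: cen=dict(tan=np.array([.639,-.193]),red=np.array([.65,-.108]),black=np.array([.665,.061])); Z=dict(tan=.1,red=.112,black=.124)
        for k,v in rims(c,Z,cen).items(): print(" stock" if o else " disp",k,v)
E
python3 chk.py
```

```text
[ 0.6396 -0.1956  0.245 ] 0.09181571636168163
top
 disp pink (79, array([ 0.4663, -0.045 ,  0.0284]), array([ 0.4665, -0.045 ]), np.float64(0.0259), np.float64(0.0829))
 disp tan (0,)
 disp red (0,)
 disp black (0,)
 stock tan (0,)
 stock red (77, array([ 0.6498, -0.1055,  0.0285]), array([ 0.6489, -0.1059]), np.float64(0.0258), np.float64(0.1111))
 stock black (113, array([0.6648, 0.0625, 0.0287]), array([0.6641, 0.0627]), np.float64(0.0259), np.float64(0.1232))
side
 disp pink (171, array([ 0.4691, -0.047 ,  0.0305]), array([ 0.4693, -0.0482]), np.float64(0.0259), np.float64(0.0849))
 disp tan (0,)
 disp red (0,)
 disp black (0,)
 stock tan (187, array([ 0.6405, -0.1939,  0.0305]), array([ 0.6397, -0.1941]), np.float64(0.026), np.float64(0.1011))
 stock red (168, array([ 0.6514, -0.1101,  0.0298]), array([ 0.6511, -0.1095]), np.float64(0.0258), np.float64(0.113))
 stock black (136, array([0.6664, 0.0607, 0.03  ]), array([0.6663, 0.0599]), np.float64(0.0261), np.float64(0.1249))
```

Pink measures upright within 2 mm of its cork's centre. Tan is next.

{"op": "step_arm", "data": {
  "plan": [
    [-1,0.002,-0.001,0.05,0],
    [-1,0.002,-0.001,0.1,0],
    [-1,0.002,-0.001,0.14,0],
    [-1,0.002,-0.001,0.17,0],
    [-1,0.002,-0.001,0.19,0],
    [-1,0.002,-0.001,0.2,0],
    [-1,0.002,-0.001,0.2,0],
    [-1,0.002,-0.001,0.2,0],
    [0.2,0.002,-0.001,0.2,0],
    [0.5,0.002,-0.001,0.2,0],
    [1,0.002,-0.001,0.2,0],
    [1,0.002,-0.001,0.2,0],
    [1,0.002,-0.001,0.2,0],
    [1,0.002,-0.001,0.2,0],
    [1,0.002,-0.001,0.18,0],
    [1,0.002,-0.001,0.14,0],
    [1,0.002,-0.001,0.1,0],
    [1,0.002,-0.001,0.08,0],
    [1,0.002,-0.001,0.08,0]
  ]
}}

```text
time: 10.92
tool_pos: [0.6378, -0.192, 0.1672]
tool_rot: [3.139, 0.001, 1.571]
contact_force: [-1.0, -0.4, -1.6]
opening: 0.0558
grip_force: 15.0
```

{"op": "step_arm", "data": {
  "plan": [
    [1,0,-0.03,0,0],
    [1,0,-0.075,0,0],
    [1,0.02,-0.12,0,0],
    [1,0.06,-0.155,0,0],
    [1,0.105,-0.163,0,0],
    [1,0.155,-0.163,0,0],
    [1,0.205,-0.163,0,0],
    [1,0.25,-0.163,0,0],
    [1,0.285,-0.163,0,0],
    [1,0.305,-0.163,0,0],
    [1,0.3155,-0.163,0,0],
    [1,0.3155,-0.163,0.03,0],
    [1,0.3155,-0.163,0.06,0],
    [1,0.3155,-0.163,0.085,0],
    [1,0.3155,-0.163,0.105,0],
    [1,0.3155,-0.163,0.112,0],
    [1,0.3155,-0.163,0.112,0],
    [1,0.3155,-0.163,0.112,0]
  ]
}}

```text
time: 13.18
tool_pos: [0.4747, 0.1237, 0.0544]
tool_rot: [3.14, -0.0, 1.571]
contact_force: [0.9, 0.2, -1.3]
opening: 0.0558
grip_force: 15.0
```

```bash
python3 look.py g2
```

```text
[0.4747 0.1237 0.0544] 0.05581248828750419 14.999876450747252
```

View pics/g2.png

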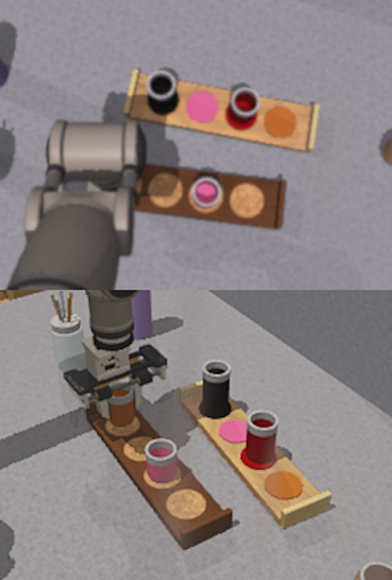

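Tan is upright over the left-end cork (about 122,415), and pink stands centred on its cork (160,460). Lowering tan.

{"op": "step_arm", "data": {
  "plan": [
    [1,0,0,0.006,0],
    [1,0,0,0.01,0],
    [1,0,0,0.013,0],
    [1,0,0,0.013,0],
    [1,0,0,0.013,0],
    [0.1,0,0,0.013,0],
    [-0.4,0,0,0.013,0],
    [-1,0,0,0.013,0],
    [-1,0,0,0.013,0],
    [-1,0,0,0.013,0],
    [-1,0,0,-0.02,0],
    [-1,0,0,-0.08,0],
    [-1,0,0,-0.14,0],
    [-1,0,0,-0.19,0],
    [-1,-0.05,0.04,-0.19,0],
    [-1,-0.1,0.08,-0.19,0],
    [-1,-0.15,0.12,-0.19,0],
    [-1,-0.2,0.155,-0.19,0],
    [-1,-0.232,0.175,-0.19,0],
    [-1,-0.232,0.175,-0.19,0]
  ]
}}

```text
time: 15.78
tool_pos: [0.6498, -0.1111, 0.2421]
tool_rot: [-3.14, -0.0, 1.567]
contact_force: [-0.2, 0.2, -0.1]
opening: 0.0919
grip_force: 0.0
```

```bash
python3 chk.py
```

```text
[ 0.6498 -0.1111  0.2421] 0.09191683819350806
top
 disp pink (0,)
 disp tan (106, array([0.4734, 0.1245, 0.0285]), array([0.4733, 0.1243]), np.float64(0.026), np.float64(0.0955))
 disp red (0,)
 disp black (0,)
 stock tan (0,)
 stock red (0,)
 stock black (116, array([0.6641, 0.0631, 0.0291]), array([0.6638, 0.0628]), np.float64(0.026), np.float64(0.1232))
side
 disp pink (171, array([ 0.4696, -0.0465,  0.0305]), array([ 0.4694, -0.0483]), np.float64(0.0258), np.float64(0.0851))
 disp tan (147, array([0.4761, 0.1222, 0.0304]), array([0.4761, 0.121 ]), np.float64(0.0261), np.float64(0.097))
 disp red (0,)
 disp black (0,)
 stock tan (0,)
 stock red (165, array([ 0.6516, -0.1096,  0.0302]), array([ 0.6509, -0.1094]), np.float64(0.0258), np.float64(0.1133))
 stock black (146, array([0.665 , 0.0602, 0.031 ]), array([0.666 , 0.0596]), np.float64(0.0262), np.float64(0.1249))
```

{"op": "step_arm", "data": {
  "plan": [
    [-1,0,0,0.05,0],
    [-1,0,0,0.1,0],
    [-1,0,0,0.14,0],
    [-1,0,0,0.165,0],
    [-1,0,0,0.18,0],
    [-1,0,0,0.188,0],
    [-1,0,0,0.188,0],
    [-1,0,0,0.188,0],
    [0.2,0,0,0.188,0],
    [0.5,0,0,0.188,0],
    [1,0,0,0.188,0],
    [1,0,0,0.188,0],
    [1,0,0,0.188,0],
    [1,0,0,0.188,0],
    [1,0,0,0.17,0],
    [1,0,0,0.13,0],
    [1,0,0,0.09,0],
    [1,0,0,0.07,0],
    [1,0,0,0.07,0],
    [1,0,0,0.07,0]
  ]
}}

```text
time: 18.38
tool_pos: [0.6487, -0.108, 0.173]
tool_rot: [-3.14, -0.0, 1.571]
contact_force: [0.1, 0.4, -0.8]
opening: 0.0567
grip_force: 15.0
```

{"op": "step_arm", "data": {
  "plan": [
    [1,0,-0.03,0,0],
    [1,0,-0.075,0,0],
    [1,0.02,-0.12,0,0],
    [1,0.05,-0.155,0,0],
    [1,0.09,-0.172,0,0],
    [1,0.125,-0.178,0,0],
    [1,0.146,-0.178,0,0],
    [1,0.146,-0.178,0,0],
    [1,0.146,-0.178,0.03,0],
    [1,0.146,-0.178,0.06,0],
    [1,0.146,-0.178,0.085,0],
    [1,0.146,-0.178,0.105,0],
    [1,0.146,-0.178,0.111,0],
    [1,0.146,-0.178,0.111,0],
    [1,0.146,-0.178,0.111,0]
  ]
}}

```text
time: 20.25
tool_pos: [0.4718, 0.0376, 0.0634]
tool_rot: [3.14, 0.0, 1.571]
contact_force: [0.7, 0.9, -1.7]
opening: 0.0564
grip_force: 15.0
```

```bash
python3 look.py g3
```

```text
[0.4718 0.0376 0.0634] 0.05640340868879951 14.999191747047007
```

View pics/g3.png

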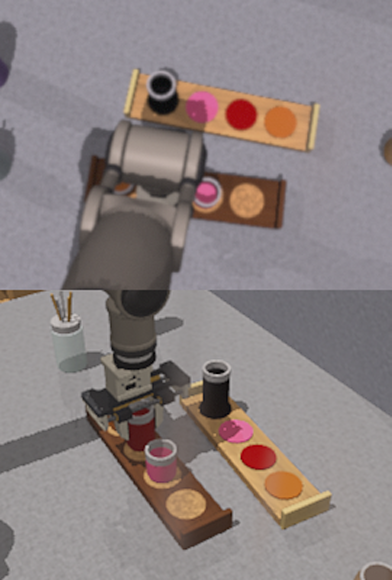

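Red is upright over the second cork from the left (about 142,430), between tan and pink. Lowering it, then on to black.

{"op": "step_arm", "data": {
  "plan": [
    [1,0,0,0.005,0],
    [1,0,0,0.009,0],
    [1,0,0,0.012,0],
    [1,0,0,0.012,0],
    [1,0,0,0.012,0],
    [0.1,0,0,0.012,0],
    [-0.4,0,0,0.012,0],
    [-1,0,0,0.012,0],
    [-1,0,0,0.012,0],
    [-1,0,0,0.012,0],
    [-1,0,0,-0.02,0],
    [-1,0,0,-0.08,0],
    [-1,0,0,-0.14,0],
    [-1,0,0,-0.18,0],
    [-1,0.005,0.05,-0.18,0],
    [-1,0.01,0.1,-0.18,0],
    [-1,0.018,0.15,-0.18,0],
    [-1,0.0235,0.193,-0.18,0],
    [-1,0.0235,0.193,-0.18,0],
    [-1,0.0235,0.193,-0.18,0]
  ]
}}

```text
time: 22.85
tool_pos: [0.6635, 0.0613, 0.2422]
tool_rot: [-3.14, -0.0, 1.571]
contact_force: [0.2, 0.1, -0.7]
opening: 0.0917
grip_force: 0.0
```

```bash
python3 chk.py
```

```text
[0.6635 0.0613 0.2422] 0.09169584587494815
top
 disp pink (110, array([ 0.4665, -0.045 ,  0.0282]), array([ 0.4664, -0.045 ]), np.float64(0.0258), np.float64(0.0832))
 disp tan (0,)
 disp red (58, array([0.4705, 0.0394, 0.0284]), array([0.4702, 0.0396]), np.float64(0.0258), np.float64(0.1066))
 disp black (0,)
 stock tan (0,)
 stock red (0,)
 stock black (0,)
side
 disp pink (169, array([ 0.4712, -0.0473,  0.0297]), array([ 0.4695, -0.0481]), np.float64(0.0259), np.float64(0.0847))
 disp tan (147, array([0.4758, 0.1215, 0.0303]), array([0.4764, 0.121 ]), np.float64(0.0261), np.float64(0.0969))
 disp red (157, array([0.4727, 0.0389, 0.0311]), array([0.4734, 0.0368]), np.float64(0.0261), np.float64(0.1087))
 disp black (0,)
 stock tan (0,)
 stock red (0,)
 stock black (143, array([0.6665, 0.0602, 0.0297]), array([0.6663, 0.0596]), np.float64(0.026), np.float64(0.1247))
```

{"op": "step_arm", "data": {
  "plan": [
    [-1,0,0.001,0.05,0],
    [-1,0,0.001,0.09,0],
    [-1,0,0.001,0.13,0],
    [-1,0,0.001,0.155,0],
    [-1,0,0.001,0.17,0],
    [-1,0,0.001,0.175,0],
    [-1,0,0.001,0.175,0],
    [-1,0,0.001,0.175,0],
    [0.2,0,0.001,0.175,0],
    [0.5,0,0.001,0.175,0],
    [1,0,0.001,0.175,0],
    [1,0,0.001,0.175,0],
    [1,0,0.001,0.175,0],
    [1,0,0.001,0.175,0],
    [1,0,0.001,0.16,0],
    [1,0,0.001,0.12,0],
    [1,0,0.001,0.08,0],
    [1,0,0.001,0.055,0],
    [1,0,0.001,0.055,0],
    [1,0,0.001,0.055,0]
  ]
}}

```text
time: 25.45
tool_pos: [0.6646, 0.0613, 0.1866]
tool_rot: [-3.14, -0.0, 1.571]
contact_force: [0.5, -0.3, -1.6]
opening: 0.056
grip_force: 15.0
```

{"op": "step_arm", "data": {
  "plan": [
    [1,-0.03,0,0,0],
    [1,-0.075,0,0,0],
    [1,-0.12,-0.015,0,0],
    [1,-0.16,-0.045,0,0],
    [1,-0.185,-0.085,0,0],
    [1,-0.193,-0.13,0,0],
    [1,-0.193,-0.17,0,0],
    [1,-0.193,-0.192,0,0],
    [1,-0.193,-0.2,0,0],
    [1,-0.193,-0.2,0.03,0],
    [1,-0.193,-0.2,0.06,0],
    [1,-0.193,-0.2,0.085,0],
    [1,-0.193,-0.2,0.105,0],
    [1,-0.193,-0.2,0.113,0],
    [1,-0.193,-0.2,0.113,0],
    [1,-0.193,-0.2,0.113,0]
  ]
}}

```text
time: 27.45
tool_pos: [0.4659, -0.1319, 0.0753]
tool_rot: [3.14, 0.0, 1.571]
contact_force: [1.4, 0.1, -0.9]
opening: 0.056
grip_force: 15.0
```

```bash
python3 look.py g4
```

```text
[ 0.4659 -0.1319  0.0753] 0.0560491880110095 14.986216037068516
```

View pics/g4.png

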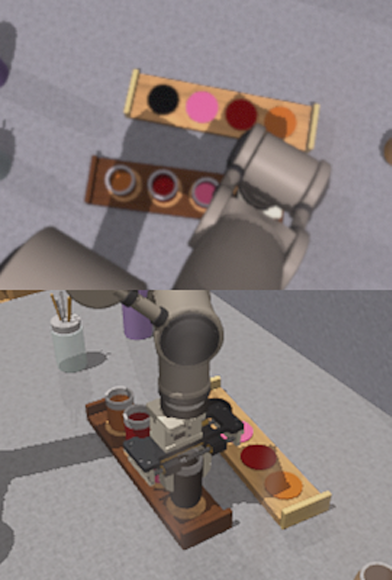

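Black is upright over the right-end cork (about 187,490), and tan and red stand centred. I'll lower it, release and retreat upward.

{"op": "step_arm", "data": {
  "plan": [
    [1,0,-0.001,0.005,0],
    [1,0,-0.001,0.009,0],
    [1,0,-0.001,0.012,0],
    [1,0,-0.001,0.012,0],
    [1,0,-0.001,0.012,0],
    [0.1,0,-0.001,0.012,0],
    [-0.4,0,-0.001,0.012,0],
    [-1,0,-0.001,0.012,0],
    [-1,0,-0.001,0.012,0],
    [-1,0,-0.001,0.012,0],
    [-1,0,-0.001,-0.02,0],
    [-1,0,-0.001,-0.08,0],
    [-1,0,-0.001,-0.14,0],
    [-1,0,-0.001,-0.17,0],
    [-1,-0.05,0.0,-0.17,0],
    [-1,-0.1,0.0,-0.17,0],
    [-1,-0.15,0.0,-0.17,0],
    [-1,-0.15,0.0,-0.17,0],
    [-1,-0.15,0.0,-0.17,0]
  ]
}}

```text
time: 29.92
tool_pos: [0.465, -0.2813, 0.2443]
tool_rot: [-3.141, -0.001, 1.57]
contact_force: [0.2, 0.2, -0.1]
opening: 0.0917
grip_force: 0.0
```

```bash
python3 chk.py; python3 look.py end
```

```text
[ 0.465  -0.2813  0.2443] 0.09167143772662564
top
 disp pink (108, array([ 0.4666, -0.0454,  0.0285]), array([ 0.4664, -0.0451]), np.float64(0.0258), np.float64(0.0832))
 disp tan (107, array([0.4732, 0.1246, 0.0283]), array([0.4734, 0.1246]), np.float64(0.0259), np.float64(0.0958))
 disp red (109, array([0.4705, 0.0398, 0.0285]), array([0.4704, 0.0397]), np.float64(0.0259), np.float64(0.1073))
 disp black (116, array([ 0.4629, -0.1304,  0.0286]), array([ 0.4629, -0.1302]), np.float64(0.0259), np.float64(0.119))
 stock tan (0,)
 stock red (0,)
 stock black (0,)
side
 disp pink (157, array([ 0.4706, -0.0477,  0.03  ]), array([ 0.4692, -0.0481]), np.float64(0.0257), np.float64(0.0854))
 disp tan (139, array([0.4758, 0.1235, 0.031 ]), array([0.4765, 0.1213]), np.float64(0.026), np.float64(0.0972))
 disp red (155, array([0.4745, 0.0364, 0.03  ]), array([0.4733, 0.0367]), np.float64(0.0258), np.float64(0.1089))
 disp black (198, array([ 0.466 , -0.1321,  0.0297]), array([ 0.4655, -0.1329]), np.float64(0.0259), np.float64(0.1211))
 stock tan (0,)
 stock red (0,)
 stock black (0,)
[ 0.4653 -0.2806  0.2447] 0.09204881157925239 0.0
```

View pics/end.png

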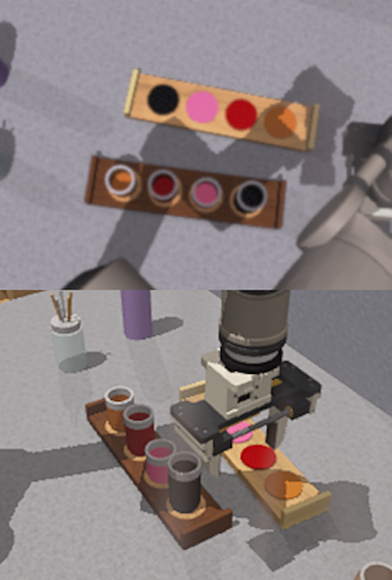

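All four cups stand upright and centred on the display rack, left to right tan, red, pink, black (top view 120–252, 180–197). That mirrors the coaster order, and the gripper is clear of everything.

```bash
python3 -c "
from cell import *
print(hand_in())"
```

```text
the job is handed in; nothing more can be done
None
```

The four mate cups stand on the display rack in mirrored order (left to right tan, dark red, pink, black), each measured within about 3 mm of its cork's centre, and I handed the job in after about 30 s of robot time; no verdict was shown.

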